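# Turn over the lidded rice-cake tin and park it lid down in its own stand

### The arm

A 6-joint arm with a two-finger parallel gripper is mounted at the origin on a cart in front of the work surface, level with it; the furniture and walls round the work are solid. World frame = base frame: x ahead of the robot, y to its left, z up, the work surface at z = 0. Lengths are in m, angles in rad, forces in N, time in s.
With the tool pointing down it reaches from about 0.25 to 0.775 m from the base axis. Payload 4 kg.
Tool frame: the origin (TCP) lies at the centre of the arm's flange, where the gripper is bolted on; the fingertips stand 199 mm ahead of it and the grasp point (between the pads) lies 180 mm ahead of it (robot.tcp_to_tips is the z of the fingertips in the tool frame, in m); z points along the fingers, y is the line along which they close (so a half turn about z gives the same grasp; the last joint's range is limited). The gripper opens to 94 mm and grips with 3 to 60 N. Pads are 16 mm wide; open, the fingers measure 119 mm over their backs; the gripper's body (75 mm by 177 mm) begins 78 mm behind the grasp point.
Start: joints at [-1.43, 0.087, 1.371, -0, 1.684, -0.103], TCP at [0.133, -0.534, 0.405] pointing down, gripper open.
Joint ranges: [-3.1, 3.1], [-0.76, 2.03], [0.27, 2.55], [-1.08, 4.22], [0.17, 2.65], [-2.57, 2.57]. Speed limits (rad/s): [2.79, 2.79, 3.14, 3.14, 3.14, 3.14].

### API

Orientations are given as [roll, pitch, yaw] about the fixed x, y, z axes, in that order (R = Rz(yaw) Ry(pitch) Rx(roll)).
In Python, from bench import robot gives the robot as it stands.
- The arm moves only by the tool play_rows, never from a script. Its arguments are lists of equal length, an entry for each row: "translation": the shift along the tool's x, y, z scaled (see below), a list of three; "twist": the turn, a rotation vector about the tool's x, y, z scaled (see below), a list of three; "gripper": the opening, from -1 (shut) to 1 (fully open). A call has 1 to 8 rows; each row shifts and turns the commanded pose from where the row before left it, along the tool's axes as they then stand; what a row does not reach is not made up. The controller multiplies each number of a shift by 0.04 m and each number of a turn by 0.1 rad. A row lasts 1/10 s, in which the tool goes at most 50 mm and 8.59 degrees, less where a joint would pass 70% of its speed; a pose out of reach is approached as far as the arm can. A call with a number of a shift or a turn outside -1 to 1 is refused whole. A call with a gripper value outside its range is refused whole. The fingers move at their own pace and stop on an object; the grip force is fixed at half the most. Time passes only in rows, so rows that do not move let the fingers close. It gives the time, the measured TCP pose, the force, the opening and the grip force at its end, in the units of the state.
- robot.get_obs(): the state, without advancing time (a new reading comes with each control period).
- robot.snapshot(name): name is "scene" or "top" or "wrist"; returns the picture (480x640x3 uint8, red, green, blue); there is no depth.
- robot.camera_model(name): a dict with "camera_matrix" (3x3 intrinsics, pixels), "rvec" (rotation vector, rad) and "tvec" (3), from world to camera coordinates, as OpenCV has them. Camera axes: x right, y down, z forward; pixel columns grow to the right and rows downward; lengths in m; the calibration is good to about 2 mm. A picture is of the moment at which its call begins: read the wrist's pose just before it. camera_model takes no time and is no camera call; for the wrist camera it gives the pose at the moment of the call.
- robot.close_job(): hands the job in; it is judged then, once.
Trained networks look in the newest picture that a camera, given by its name, has taken for a name from the list of things; names that differ only in an ending like _2 or _b are one class to them, and where a whole thing is asked for, a point or a joint stands for the part that bears it (a point fixed in the world has none). Each returns a list of dicts, best first, with "score" (0 to 1); they miss things now and then, are a little off and sometimes report something else, mostly with a low value. They report only what shows in the picture. A call takes as long as a camera call.
- robot.recognise(name, camera): "centre" ([x, y, z] in m, in world coordinates, good to about 4 mm: the middle of the surface that is visible of it).
- robot.spot_point(name, camera): "centre" ([x, y, z] in m, in world coordinates, good to about 4 mm: a listed point, or the origin of a listed thing).
The state is a dict: "time": time; "joint_positions": joint angles; "qvel": joint speeds; "joint_torque": joint torques, N m; "tool_pos": TCP position; "ee_rot": TCP orientation; "wrist_force": force on the tool from outside, world axes, zero at the start; "wrist_torque": the same for the moment, N m; "width": finger opening in m; "finger_force": force on a finger pad.
Only numpy, scipy, OpenCV 4.12 (cv2) and the standard library are available. Lean on these libraries where they do the work, as an engineer would, in place of code of your own. Each camera call takes 0.05 s, during which the arm holds its last target. There are 200 camera calls.

### The job

The rice cake in the blue-lidded tin lies wrong side up. Pinch the loose lid and the tin's bottom together, lift the tin out of the dark-railed stand and turn it upside down without letting the lid come open, so that the cake comes to lie on the lid. Then park it lid down on the sloping seat of the stand with the blue rails, lid flat on the board between the rails and down against the stop, and let go; leave everything else where it is.

Things in the scene. Friction and masses are not known exactly. Their poses are not given: they have to be found in the camera images.
- tin: open aluminium tin with blue band, 116 (x) x 84 (y) x 44 mm high, 3 mm walls, 0.25 kg; holds the cake, wears the lid (47 mm thick in all). Origin: centre of its bottom's outside, z to its mouth. Starts lid up on the plain seat, axes along the seat's, origin about 4 mm down-slope of the seat's: its upper half juts out past the board's upper edge, free above and below for fingers.
- lid: blue cap lid, 124 (x) x 92 (y) mm, 3 mm plate, skirt reaching 12 mm down outside the tin's rim with 1.5 mm play, 0.08 kg. Quite loose: only gravity or a pinch keeps it on. Origin: centre of its outer face, z out of the tin (the tin's z); when shut it lies 47 mm from the tin's origin along tin z.
- cake: purple rice cake, 40x62x24 mm, 40 g, loose inside the tin (not visible); origin at the centre of its underside.
- plain_stand_seat: sloping seat of the fixed wooden stand with dark steel rails, where the tin starts. A board sloping 45 degrees down to the robot's left (about +y). Origin: middle of the board's upper edge, on its surface, 130 mm above the table; x down the slope, y across, z square out of the board (up and left). All three stands are alike but for colour.
- blue_stand_seat: as the plain seat, with blue rails: the tin's own place. Tin home = turned half round about seat x: tin x along seat x, tin z against seat z, lid's origin at seat's origin. Board x 0 to 78 mm, 8 mm thick; stop across its lower end: inner face x = 62.5 mm, 14 mm high; side rails: inner faces y = +-51 mm, 9 mm high, x 5 to 62 mm.
- orange_stand_seat: as the plain seat, with orange rails; stays empty. Each stand: posts 104 mm wide under the board, beginning 12 mm beyond the board's upper edge horizontally; a base board 112 mm wide on the table reaches 30 mm out to the right from below the upper edge, 15 mm high; else the space right of and below the upper edge is free.
- steel_bowl: empty pressed-steel bowl, 154 mm wide, 50 mm high, on the table; origin at the centre of its underside. Bystander.
- cake_stamp: white plunger stamp, 46 mm wide, 43 mm high, standing on the table; origin at the centre of its underside. Bystander.
- persimmon_cake: violet persimmon-shaped rice cake with a green leaf, 50x48x41 mm, on the table; origin at the centre of its underside. Bystander.

How it is judged:
By the outcome, as a careful person would: the job done as asked, in the order asked, and still so for the second after the job is handed in, with the robot touching nothing.
It also fails if it takes over 51 s, if anything falls off the work surface, if the arm or the gripper's body presses on something with over 40 N, if the wrist force passes 120 N, or if a joint passes its speed limit or range.

## Working session

There is one attempt and no reset: what is moved stays moved. The work goes in short steps, Python scripts to look and compute and a tool call to move; the robot and the scene stay as the last step left them, time stands still between calls to the robot, and variables do not carry over. Pictures are saved under pics/ and viewed, at most 10 in all, crops included, and the job is handed in when it is done.

Besides the shell and the picture viewer there is one more tool, called as name(argument=value, ...) on one line, values as JSON. play_rows: Moves the arm, as the interface text tells. Its arguments: {"type":"object","properties":{"translation":{"type":"array","items":{"type":"array","items":{"type":"number","minimum":-1,"maximum":1}}},"twist":{"type":"array","items":{"type":"array","items":{"type":"number","minimum":-1,"maximum":1}}},"gripper":{"type":"array","items":{"type":"number"}}},"required":["translation","twist","gripper"]}

```bash
mkdir -p pics; ls; python3 - <<'E'
from bench import robot
import cv2,numpy as np
for c in ["scene","top"]:
    im=robot.snapshot(c); cv2.imwrite(f"pics/{c}0.png",im[:,:,::-1])
    m=robot.camera_model(c); R=cv2.Rodrigues(np.array(m["rvec"]))[0]; print(c,(-R.T@np.array(m["tvec"])).round(3), R[2].round(2))
    for n in ["plain_stand_seat","blue_stand_seat","orange_stand_seat","tin","lid","steel_bowl","cake_stamp","persimmon_cake"]:
        print(n,[(np.round(d["centre"],3).tolist(),round(d["score"],2)) for d in robot.spot_point(n,c)[:2]])
o=robot.get_obs(); print(o["time"],o["tool_pos"],o["ee_rot"],o["width"])
E
```

```text
pics
scene [0.03  0.779 0.556] [ 0.54 -0.74 -0.4 ]
plain_stand_seat [([0.451, -0.319, 0.133], 0.87)]
blue_stand_seat [([0.618, -0.311, 0.131], 0.57)]
orange_stand_seat [([0.448, 0.193, 0.132], 0.65), ([0.458, -0.284, 0.159], 0.18)]
tin [([0.453, -0.316, 0.126], 0.62)]
lid [([0.454, -0.281, 0.162], 0.82)]
steel_bowl [([0.444, 0.019, 0.001], 0.82)]
cake_stamp [([0.745, -0.161, 0.0], 0.49), ([0.529, -0.05, 0.004], 0.22)]
persimmon_cake [([0.528, -0.049, 0.002], 0.52)]
top [ 0.374 -0.008  1.227] [ 0.19 -0.01 -0.98]
plain_stand_seat [([0.443, 0.017, 0.002], 0.63)]
blue_stand_seat [([0.619, -0.315, 0.132], 0.89)]
orange_stand_seat [([0.449, 0.187, 0.13], 0.72)]
tin []
lid [([0.462, -0.286, 0.153], 0.67), ([0.619, -0.315, 0.13], 0.35)]
steel_bowl [([0.44, 0.019, 0.002], 0.92)]
cake_stamp [([0.748, -0.162, 0.004], 0.56)]
persimmon_cake [([0.525, -0.044, -0.0], 0.72)]
0.9 [ 0.1327569  -0.5337305   0.40471074] [3.14153108e+00 3.81435579e-05 2.43805201e-01] 0.09376277045665575
```

View pics/scene0.png

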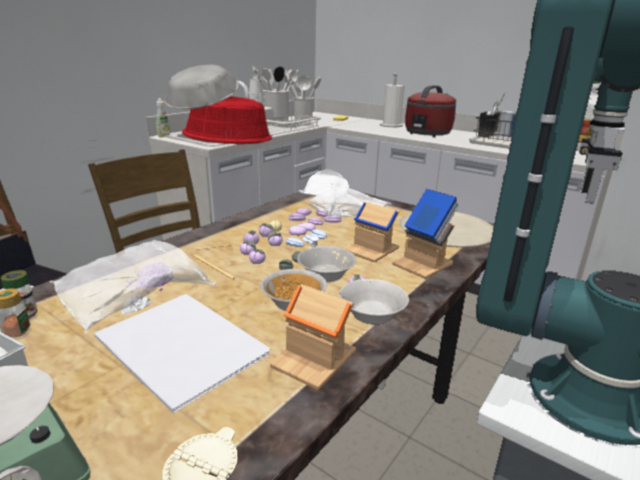

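View pics/top0.png

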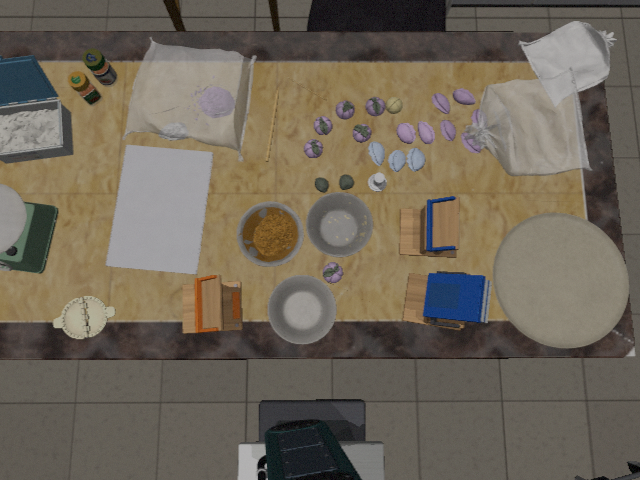

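The scene view shows the plain stand carrying the blue tin at about (430,215) and the blue stand at (375,220). In the top view they are at (457,297) and (441,225). The downhill direction points left in the image, which is +y. Next I'll overlay model wireframes to refine the seat poses.

```bash
cat > h.py <<'E'
import cv2,numpy as np
from scipy.spatial.transform import Rotation as Rn
def cam(robot,n):
    m=robot.camera_model(n); return np.array(m["camera_matrix"]),np.array(m["rvec"],float),np.array(m["tvec"],float)
def seat(x,y,yaw=0):   # 4x4 seat pose
    s=np.sqrt(.5); R=np.array([[0,-1,0],[s,0,s],[-s,0,s]]).T.reshape(3,3)
    R=np.column_stack([[0,s,-s],[-1,0,0],[0,s,s]])
    T=np.eye(4); T[:3,:3]=Rn.from_euler('z',yaw).as_matrix()@R; T[:3,3]=[x,y,.13]; return T
def proj(c,T,p): 
    p=np.atleast_2d(p)@T[:3,:3].T+T[:3,3]; return cv2.projectPoints(p,c[1],c[2],c[0],None)[0][:,0]
def box(x0,x1,y0,y1,z0,z1):
    return np.array([[x,y,z] for x in(x0,x1) for y in(y0,y1) for z in(z0,z1)],float)
ED=[(0,1),(0,2),(0,4),(1,3),(1,5),(2,3),(2,6),(3,7),(4,5),(4,6),(5,7),(6,7)]
E
cat > ov.py <<'E'
from bench import robot
from h import *
import sys
pl=seat(.453,-.317,0); bl=seat(.618,-.314,0)
B=box(0,.078,-.051,.051,0,0)
out=[]
for c,(u0,u1,v0,v1) in {"top":(395,500,185,335),"scene":(340,480,180,280)}.items():
    im=cv2.imread(f"pics/{c}0.png"); k=cam(robot,c); S=5
    im=im[v0:v1,u0:u1]; im=cv2.resize(im,None,fx=S,fy=S,interpolation=cv2.INTER_CUBIC)
    def dr(T,b,col):
        q=((proj(k,T,b)-[u0,v0]+.5)*S).round().astype(int)
        for i,j in ED: cv2.line(im,tuple(map(int,q[i])),tuple(map(int,q[j])),col,1)
    dr(bl,box(0,.0625,-.051,.051,0,0),(0,255,0)); dr(bl,box(.0625,.0625,-.051,.051,0,.014),(0,255,255))
    dr(pl,box(-.058,.066,-.046,.046,.047,.047),(0,255,0));dr(pl,box(-.054,.062,-.042,.042,0,.0),(0,255,255))
    cv2.imwrite(f"pics/ov_{c}.png",im)
    m=proj(k,bl,[[0,.051,0]]);print(c,m)
a=cv2.imread("pics/ov_top.png");print(a.shape)
E
python3 ov.py
```

```text
top [[458.76685993 245.06981534]]
scene [[397.4262143  209.38452919]]
(750, 525, 3)
```

View pics/ov_top.png

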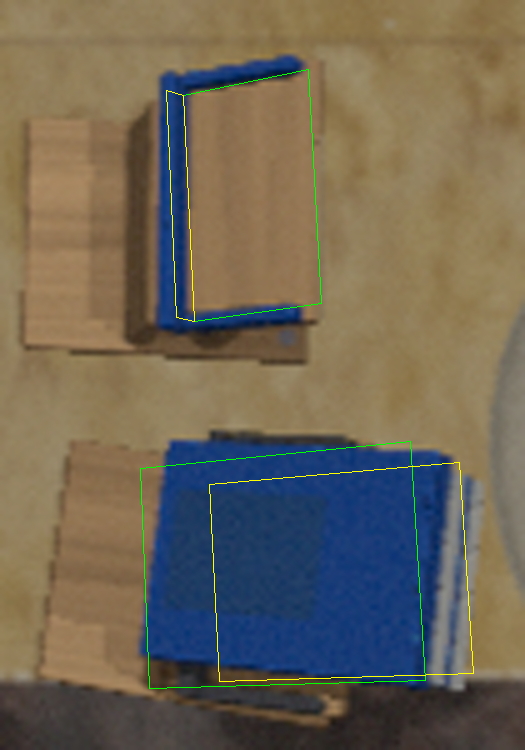

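View pics/ov_scene.png

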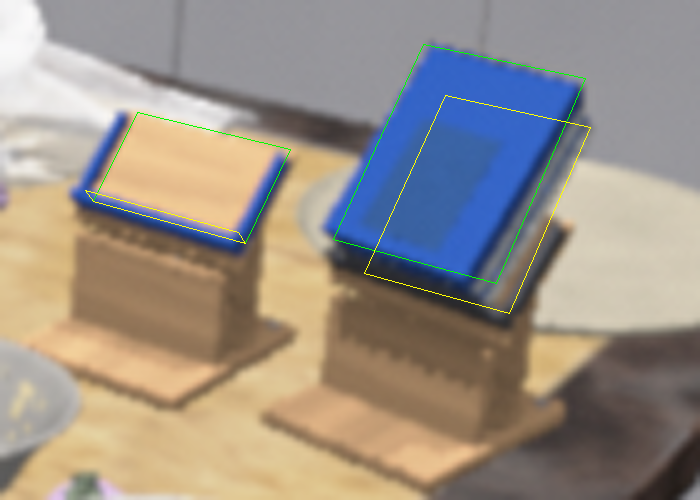

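The overlays show that both stands need a yaw correction: about −0.07 rad for blue and −0.17 rad for plain. I'll fit the poses to the corner pixels I read off the crops.

```bash
cat > fit.py <<'E'
from bench import robot
from h import *
from scipy.optimize import least_squares
kt,ks=cam(robot,"top"),cam(robot,"scene")
px=lambda a,o: np.array(a)/5+o-.5
T0,S0=np.array([395,185]),np.array([340,180])
L=np.array([[.066,-.046,.047],[-.058,-.046,.047],[-.058,.046,.047],[.066,.046,.047]])
lt=px([[172,440],[433,453],[413,684],[142,655]],T0); ls=px([[328,228],[430,43],[580,80],[480,280]],S0)
for nm,w in (("both",(1,1)),("top",(1,0)),("scene",(0,1))):
    f=lambda p:np.r_[w[0]*(proj(kt,seat(*p),L)-lt).ravel(),w[1]*(proj(ks,seat(*p),L)-ls).ravel()]
    r=least_squares(f,[.453,-.317,-.15]); print("plain",nm,r.x.round(4),r.fun.round(1))
U=lambda w:np.array([[0,-w,0],[0,w,0]]); St=np.array([[.0625,-.049,0],[.0625,.049,0]])
In=np.array([[.0625,-.051,0],[0,-.051,0],[.0625,.051,0]])
ut=px([[322,62],[318,322]],T0); st=px([[186,90],[191,315]],T0); us=px([[95,193],[137,112],[237,233]],S0)
for nm,w in (("both",(1,1)),("top",(1,0)),("scene",(0,1))):
    f=lambda p:np.r_[w[0]*(proj(kt,seat(*p[:3]),U(p[3]))-ut).ravel(),w[0]*(proj(kt,seat(*p[:3]),St)-st)[:,0],w[1]*(proj(ks,seat(*p[:3]),In)-us).ravel()]
    r=least_squares(f,[.618,-.314,-.06,.056]); print("blue",nm,r.x.round(4),r.fun.round(1))
E
python3 fit.py
```

```text
plain both [ 0.4521 -0.3204 -0.1549] [-1.2  0.4  0.8 -1.   0.4  0.1 -0.1  0.9 -0.7 -0.   1.  -0.6  1.1  0.1
 -1.6 -0.3]
plain top [ 0.4516 -0.3203 -0.1737] [-0.8 -0.   1.2 -0.6 -0.1  0.3 -0.4  0.3 -0.  -0.   0.  -0.   0.   0.
 -0.  -0. ]
plain scene [ 0.4537 -0.32   -0.098 ] [-0.   0.  -0.  -0.   0.  -0.   0.   0.  -0.5  0.6 -0.2 -0.5  0.8 -0.3
 -0.2 -0.1]
blue both [ 0.6172 -0.3152 -0.0577  0.0568] [-0.8 -0.8 -0.1 -0.8  1.3 -0.2 -0.1  1.1  1.  -0.4  0.8  2.1]
blue top [ 0.6155 -0.3151 -0.0515  0.0567] [-1.   0.   0.   0.   1.1 -0.1  0.   0.   0.  -0.   0.   0. ]
blue scene [ 0.6234 -0.322  -0.0436  0.056 ] [ 0.  -0.   0.  -0.   0.   0.  -0.6  0.1  0.2 -1.3  0.4  0.9]
```

play_rows(translation=[[0, 0, 0], [0, 0, 0], [0, 0, 0], [0, 0, 0]], twist=[[-1, 0, 0], [-1, 0, 0], [-1, 0, 0], [-1, 0, 0]], gripper=[1, 1, 1, 1])

```text
time: 1.3
tool_pos: [0.1328, -0.5337, 0.4049]
ee_rot: [2.737, 0.0, 0.244]
wrist_force: [0.0, -0.7, -0.1]
width: 0.0939
finger_force: 0.0
```

```bash
python3 -c "
from bench import robot
o=robot.get_obs();print([list(map(float,o[k].__array__().round(4) if hasattr(o[k],'round') else o[k])) for k in('joint_positions','tool_pos','ee_rot')])"
```

```text
[[-1.4427, -0.0435, 1.5275, 0.0477, 1.256, -0.1211], [0.1328, -0.5337, 0.4049], [2.7373, 0.0, 0.2437]]
```

```bash
cat >> h.py <<'E'
def pose(p,rpy=None,R=None):
    T=np.eye(4); T[:3,:3]=Rn.from_euler('xyz',rpy).as_matrix() if R is None else R; T[:3,3]=p; return T
def rows(A,B,N):
    """same row repeated N times taking pose A to B; (t,w) in units of the interface"""
    M=np.linalg.inv(A)@B; w=Rn.from_matrix(M[:3,:3]).as_rotvec()/N
    S=sum(Rn.from_rotvec(w*k).as_matrix() for k in range(N)); t=np.linalg.solve(S,M[:3,3])
    return (t/.04).round(3),(w/.1).round(3)
def cur(robot):
    o=robot.get_obs(); return pose(o["tool_pos"],o["ee_rot"]),o
E
python3 - <<'E'
from bench import robot
from h import *
A,o=cur(robot)
print(rows(A,pose([.41,-.51,.38],[-2.356,0,-.165]),16))
def Rm(j): return (Rn.from_euler('z',j[0])*Rn.from_euler('y',j[1]+j[2])*Rn.from_euler('z',j[3])*Rn.from_euler('y',j[4])*Rn.from_euler('z',j[5]+np.pi/2))
print((Rm(o["joint_positions"]).inv()*Rn.from_matrix(A[:3,:3])).as_rotvec().round(3))
E
```

```text
(array([ 0.433, -0.006,  0.062]), array([0.733, 0.051, 0.266]))
[-0.  0. -0.]
```

play_rows(translation=[[0.433, -0.006, 0.062], [0.433, -0.006, 0.062], [0.433, -0.006, 0.062], [0.433, -0.006, 0.062], [0.433, -0.006, 0.062], [0.433, -0.006, 0.062], [0.433, -0.006, 0.062], [0.433, -0.006, 0.062]], twist=[[0.733, 0.051, 0.266], [0.733, 0.051, 0.266], [0.733, 0.051, 0.266], [0.733, 0.051, 0.266], [0.733, 0.051, 0.266], [0.733, 0.051, 0.266], [0.733, 0.051, 0.266], [0.733, 0.051, 0.266]], gripper=[1, 1, 1, 1, 1, 1, 1, 1])

```text
time: 2.1
tool_pos: [0.2711, -0.5127, 0.3903]
ee_rot: [-2.944, -0.061, 0.038]
wrist_force: [-0.1, -0.3, -0.1]
width: 0.0939
finger_force: 0.0
```

```bash
cat > log.py <<'E'
from bench import robot
import json,numpy as np
o=robot.get_obs(); open("log.txt","a").write(json.dumps([list(map(float,o["joint_positions"])),list(map(float,o["tool_pos"]))])+"\n")
print(np.round(o["joint_positions"],3),np.round(o["tool_pos"],4),np.round(o["ee_rot"],3))
E
python3 log.py
```

```text
[-1.213  0.21   1.267  0.123  1.833  0.335] [ 0.2711 -0.5127  0.3903] [-2.944 -0.061  0.038]
```

play_rows(translation=[[0.433, -0.006, 0.062], [0.433, -0.006, 0.062], [0.433, -0.006, 0.062], [0.433, -0.006, 0.062], [0.433, -0.006, 0.062], [0.433, -0.006, 0.062], [0.433, -0.006, 0.062], [0.433, -0.006, 0.062]], twist=[[0.733, 0.051, 0.266], [0.733, 0.051, 0.266], [0.733, 0.051, 0.266], [0.733, 0.051, 0.266], [0.733, 0.051, 0.266], [0.733, 0.051, 0.266], [0.733, 0.051, 0.266], [0.733, 0.051, 0.266]], gripper=[1, 1, 1, 1, 1, 1, 1, 1])

```text
time: 2.9
tool_pos: [0.4105, -0.51, 0.3794]
ee_rot: [-2.349, 0.003, -0.166]
wrist_force: [-0.4, -1.6, -1.0]
width: 0.094
finger_force: 0.0
```

```bash
python3 log.py; cat > kin.py <<'E'
from h import *
import json
from scipy.optimize import least_squares
D=[([-1.4427,-0.0435,1.5275,0.0477,1.256,-0.1211],[0.1328,-0.5337,0.4049]),([-1.43,.087,1.371,0,1.684,-.103],[.1328,-.5337,.4047])]+[tuple(map(list,json.loads(l))) for l in open("log.txt")]
Z,Y=lambda a:Rn.from_euler('z',a).as_matrix(),lambda a:Rn.from_euler('y',a).as_matrix()
def fk(j,g):
    d1,L1,L2,d6,lat,a3=g   # base height, upper arm, forearm, wrist->tcp, lateral
    R1=Z(j[0]);R2=R1@Y(j[1]);R3=R2@Y(j[2]);R4=R3@Z(j[3])@Y(j[4])@Z(j[5]+np.pi/2)
    return R1@[0,lat,d1]+R2@[0,0,L1]+R3@[a3,0,L2]+R4@[0,0,d6],R4
G=least_squares(lambda g:np.ravel([fk(j,g)[0]-np.array(p) for j,p in D]),[.3,.4,.35,.1,.05,0]).x
LO,HI=np.array([-3.1,-.76,.27,-1.08,.17,-2.57]),np.array([3.1,2.03,2.55,4.22,2.65,2.57])
def ik(T,j0):
    def f(j):
        p,R=fk(j,G); return np.r_[(p-T[:3,3])*5,Rn.from_matrix(R.T@T[:3,:3]).as_rotvec()]
    r=least_squares(f,np.clip(j0,LO+.01,HI-.01),bounds=(LO,HI)); return r.x,np.abs(r.fun).max()
if __name__=="__main__":
    print(G.round(4),max(np.abs(fk(j,G)[0]-p).max() for j,p in D))
E
python3 kin.py
```

```text
[-1.081  0.518  0.966  0.587  2.245  0.89 ] [ 0.4105 -0.51    0.3794] [-2.349  0.003 -0.166]
[0.1581 0.4489 0.4993 0.1514 0.0566 0.1062] 4.851705922170879e-05
```

```bash
cat > plan.py <<'E'
from kin import *
PL,BL=seat(.452,-.320,-.165),seat(.617,-.315,-.055)
GX=-.032   # grasp point in tin x
def grip(a,sg):
    """tool pose in tin frame: z along tin x turned by a about tin z; y = sg*tin z"""
    z=np.array([np.cos(a),np.sin(a),0]); y=np.array([0,0,sg]); T=np.eye(4)
    T[:3,:3]=np.column_stack([np.cross(y,z),y,z]); T[:3,3]=np.array([GX,0,.0235])-.18*z; return T
TIN0=PL@pose([.004,0,0],[0,0,0])
HOME=BL@pose([0,0,.047],[np.pi,0,0])
def off(T,dx=0,dz=0,dw=0):  # shift in own seat-axes: x along slope, world up dw
    T=T.copy(); T[:3,3]+=T[:3,0]*dx; T[2,3]+=dw; return T
if __name__=="__main__":
    j0=[-1.08,.52,.97,.59,2.24,.89]
    for sg in(-1,):
      for a in np.radians([-10,0,10,20,30]):
        g=grip(a,sg); print(sg,np.degrees(a).round())
        for nm,T,j6 in (("pre",off(TIN0,0)@g@pose([0,0,-.09],[0,0,0]),.9),("grasp",TIN0@g,.9),("lift",off(TIN0,-.05,dw=.1)@g,.9),
                     ("above",off(HOME,-.01,dw=.07)@g,-2.2),("home",HOME@g,-2.2),("out",HOME@g@pose([0,0,-.09],[0,0,0]),-2.2)):
            j,e=ik(T,j0[:5]+[j6]); print(nm,T[:3,3].round(3),j.round(2),round(e,4))
E
python3 plan.py
```

```text
-1 -10.0
pre [ 0.374 -0.501  0.354] [-1.15  0.42  1.15  0.65  2.07  0.83] 0.0
grasp [ 0.4   -0.442  0.292] [-1.08  0.38  1.33  0.64  1.92  0.8 ] 0.0
lift [ 0.394 -0.477  0.427] [-1.11  0.37  1.07  0.71  2.15  0.96] 0.0
above [ 0.641 -0.455  0.372] [-0.77  0.92  0.35  0.7   2.45 -1.94] 0.0
home [ 0.641 -0.448  0.295] [-0.76  0.9   0.53  0.6   2.31 -2.08] 0.0
out [ 0.653 -0.511  0.357] [-0.81  0.99  0.27  0.69  2.42 -1.97] 0.0821
-1 0.0
pre [ 0.42  -0.511  0.357] [-1.07  0.54  0.98  0.57  2.21  0.87] 0.0
grasp [ 0.431 -0.449  0.294] [-1.01  0.47  1.21  0.55  2.04  0.83] 0.0
lift [ 0.425 -0.484  0.429] [-1.05  0.47  0.93  0.64  2.28  0.98] 0.0
above [ 0.609 -0.455  0.374] [-0.82  0.77  0.59  0.71  2.25 -2.01] 0.0
home [ 0.61  -0.448  0.297] [-0.81  0.77  0.74  0.65  2.13 -2.12] 0.0
out [ 0.606 -0.512  0.36 ] [-0.87  0.9   0.41  0.73  2.32 -2.01] 0.0
-1 10.0
pre [ 0.467 -0.516  0.354] [-0.99  0.66  0.81  0.5   2.35  0.9 ] 0.0
grasp [ 0.462 -0.452  0.292] [-0.95  0.56  1.08  0.46  2.17  0.84] 0.0
lift [ 0.456 -0.487  0.427] [-0.98  0.57  0.8   0.56  2.43  0.98] 0.0
above [ 0.578 -0.451  0
[... 345 characters left out ...]
87 -0.486  0.421] [-0.92  0.67  0.67  0.47  2.57  0.96] 0.0
above [ 0.548 -0.444  0.366] [-0.91  0.52  0.99  0.82  1.89 -2.12] 0.0
home [ 0.549 -0.437  0.289] [-0.91  0.55  1.11  0.79  1.79 -2.22] 0.0
out [ 0.515 -0.495  0.349] [-0.99  0.57  0.96  0.8   1.94 -2.19] 0.0
-1 30.0
pre [ 0.557 -0.508  0.332] [-0.85  0.92  0.45  0.34  2.65  0.89] 0.0
grasp [ 0.522 -0.447  0.277] [-0.83  0.74  0.86  0.27  2.42  0.81] 0.0
lift [ 0.516 -0.482  0.412] [-0.86  0.74  0.59  0.35  2.65  0.89] 0.0326
above [ 0.52  -0.433  0.357] [-0.95  0.42  1.18  0.9   1.72 -2.19] 0.0
home [ 0.521 -0.426  0.279] [-0.95  0.46  1.28  0.89  1.63 -2.29] 0.0
out [ 0.473 -0.479  0.335] [-1.05  0.45  1.18  0.88  1.78 -2.27] 0.0
```

```bash
python3 - <<'E'
from bench import robot
from plan import *
A,o=cur(robot); g=grip(0,-1)
print(rows(A,TIN0@g@pose([0,0,-.09],[0,0,0]),4))
E
```

```text
(array([0.061, 0.097, 0.098]), array([-0.017,  0.005, -0.006]))
```

play_rows(translation=[[0.061, 0.097, 0.098], [0.061, 0.097, 0.098], [0.061, 0.097, 0.098], [0.061, 0.097, 0.098], [0, 0, 0]], twist=[[-0.017, 0.005, -0.006], [-0.017, 0.005, -0.006], [-0.017, 0.005, -0.006], [-0.017, 0.005, -0.006], [0, 0, 0]], gripper=[1, 1, 1, 1, 1])

```text
time: 3.4
tool_pos: [0.4191, -0.5113, 0.3566]
ee_rot: [-2.358, 0.0, -0.165]
wrist_force: [0.3, 0.6, -0.9]
width: 0.0939
finger_force: 0.0
```

```bash
python3 - <<'E'
from bench import robot
from plan import *
A,o=cur(robot); g=grip(0,-1); k=cam(robot,"wrist")
print(A[:3,3],o["ee_rot"],(TIN0@g@pose([0,0,-.09],[0,0,0]))[:3,3])
im=robot.snapshot("wrist")[:,:,::-1].copy(); cv2.imwrite("pics/w1raw.png",im)
for n in("lid","tin","plain_stand_seat"): print(n,[(np.round(d["centre"],4),round(d["score"],2)) for d in robot.spot_point(n,"wrist")[:1]])
print("model lid",(TIN0@[0,0,.047,1]).round(4))
im=cv2.resize(im,(800,600))
for b,c in((box(-.062,.062,-.046,.046,.035,.047),(0,255,0)),(box(-.058,.058,-.042,.042,0,0),(0,255,255))):
    q=(proj(k,TIN0,b)+.5)*1.25
    for i,j in ED: cv2.line(im,tuple(map(int,q[i])),tuple(map(int,q[j])),c,1)
cv2.imwrite("pics/w1.png",im)
E
```

```text
[ 0.41914739 -0.51126608  0.3566308 ] [-2.35831542e+00  4.85191851e-05 -1.64696686e-01] [ 0.42011849 -0.5114646   0.35733483]
lid [(array([ 0.4595, -0.2859,  0.1623]), 0.67)]
tin [(array([ 0.4483, -0.3172,  0.1272]), 0.63)]
plain_stand_seat [(array([ 0.4543, -0.3211,  0.1322]), 0.57)]
model lid [ 0.4579 -0.2844  0.1604  1.    ]
```

View pics/w1.png

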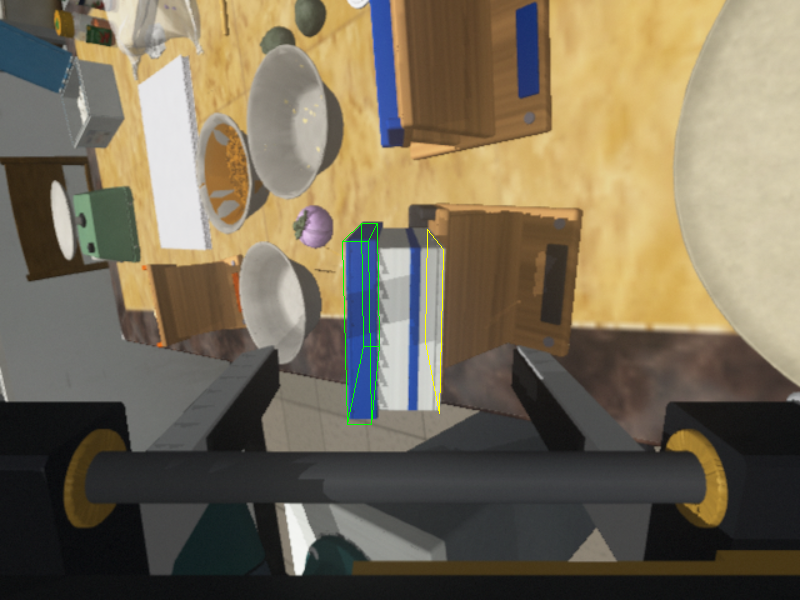

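The wrist view shows the tin end-on at (395,325). The model outline matches to within about 2 mm, and the fingers straddle the tin. Next I advance and close.

```bash
python3 - <<'E'
from bench import robot
from plan import *
A,o=cur(robot); g=grip(0,-1)
print(rows(A,TIN0@g,6))
E
```

```text
(array([0.004, 0.001, 0.377]), array([ 0.005, -0.001,  0.002]))
```

play_rows(translation=[[0.004, 0, 0.377], [0.004, 0, 0.377], [0.004, 0, 0.377], [0.004, 0, 0.377], [0.004, 0, 0.377], [0.004, 0, 0.377], [0, 0, 0]], twist=[[0.005, 0, 0], [0.005, 0, 0], [0.005, 0, 0], [0.005, 0, 0], [0.005, 0, 0], [0.005, 0, 0], [0, 0, 0]], gripper=[1, 1, 1, 1, 1, 1, 1])

```text
time: 4.3
tool_pos: [0.4309, -0.4474, 0.2924]
ee_rot: [-2.354, 0.001, -0.163]
wrist_force: [1.2, 1.1, -0.4]
width: 0.0944
finger_force: 0.0
```

```bash
python3 - <<'E'
from bench import robot
from plan import *
A,o=cur(robot); g=grip(0,-1); print(A[:3,3],(TIN0@g)[:3,3],o["ee_rot"],o["wrist_force"])
k=cam(robot,"wrist")
im=robot.snapshot("wrist")[:,:,::-1].copy()
im=cv2.resize(im,(800,600))
for b,c in((box(-.062,.062,-.046,.046,.035,.047),(0,255,0)),(box(-.058,.058,-.042,.042,0,0),(0,255,255))):
    q=(proj(k,TIN0,b)+.5)*1.25
    for i,j in ED: cv2.line(im,tuple(map(int,q[i])),tuple(map(int,q[j])),c,1)
cv2.imwrite("pics/w2.png",im)
E
```

```text
[ 0.43085624 -0.44736626  0.29235609] [ 0.43057144 -0.44868932  0.29369522] [-2.35386362e+00  9.66644835e-04 -1.63390070e-01] [ 1.18141359  1.14172518 -0.37872594]
```

View pics/w2.png

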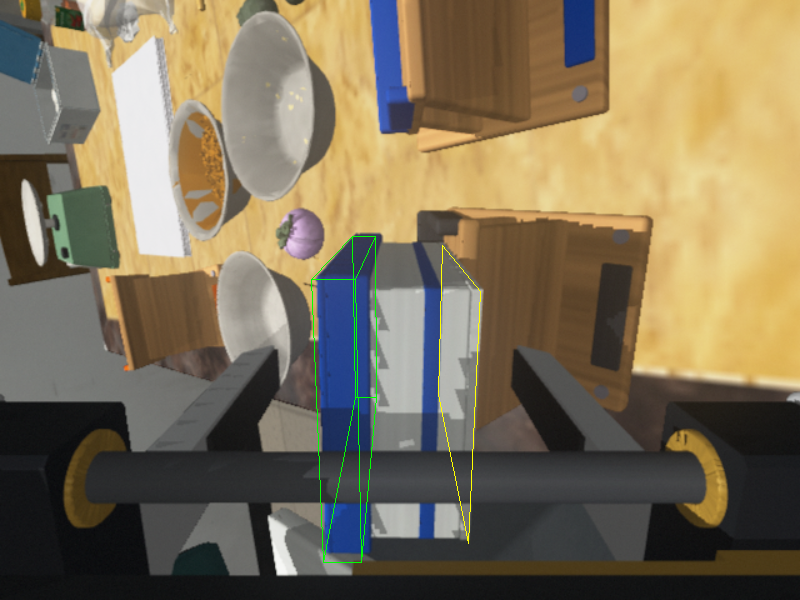

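The fingers straddle the tin symmetrically, with tips at u≈275 and 515 and the tin at 318–480. Closing now.

play_rows(translation=[[0, 0, 0], [0, 0, 0], [0, 0, 0], [0, 0, 0], [0, 0, 0], [0, 0, 0], [0, 0, 0], [0, 0, 0]], twist=[[0, 0, 0], [0, 0, 0], [0, 0, 0], [0, 0, 0], [0, 0, 0], [0, 0, 0], [0, 0, 0], [0, 0, 0]], gripper=[-1, -1, -1, -1, -1, -1, -1, -1])

```text
time: 5.15
tool_pos: [0.4308, -0.4487, 0.2934]
ee_rot: [-2.356, -0.001, -0.165]
wrist_force: [-0.5, -1.4, 0.1]
width: 0.0469
finger_force: 30.0
```

```bash
python3 - <<'E'
from bench import robot
from plan import *
A,o=cur(robot)
for n,T in (("lift1",A.copy()),):
    B=A.copy(); B[:3,3]+=PL[:3,2]*.02; print("normal",rows(A,B,4))
    C=B.copy(); C[:3,3]+=[0,-.02,.12]; print("up",rows(B,C,8))
    j,e=ik(C,o["joint_positions"]); print(C[:3,3],j.round(2),e)
    for r in (np.pi/2,np.pi):
        D=C@pose([0,0,0],[0,0,-r]); j,e=ik(D,list(j[:5])+[j[5]-np.pi/2]); print(j.round(2),e)
E
```

```text
normal (array([ 0.   , -0.125, -0.   ]), array([ 0., -0.,  0.]))
up (array([ 0.011, -0.222, -0.309]), array([ 0., -0.,  0.]))
[ 0.43311357 -0.45473248  0.42752079] [-1.01  0.43  1.    0.64  2.25  1.  ] 2.3675506000131463e-13
[-1.01  0.43  1.    0.64  2.25 -0.57] 2.3675506000131463e-13
[-1.01  0.43  1.    0.64  2.25 -2.14] 2.3675506000131463e-13
```

play_rows(translation=[[0, -0.1, 0], [0, -0.15, 0], [0, -0.15, 0], [0, -0.15, 0], [0, -0.2, -0.15], [0.01, -0.22, -0.3], [0.01, -0.22, -0.3], [0.01, -0.22, -0.3]], twist=[[0, 0, 0], [0, 0, 0], [0, 0, 0], [0, 0, 0], [0, 0, 0], [0, 0, 0], [0, 0, 0], [0, 0, 0]], gripper=[-1, -1, -1, -1, -1, -1, -1, -1])

```text
time: 5.95
tool_pos: [0.4336, -0.4389, 0.365]
ee_rot: [-2.357, -0.002, -0.164]
wrist_force: [0.9, -0.1, -3.0]
width: 0.0469
finger_force: 30.0
```

play_rows(translation=[[0.01, -0.22, -0.3], [0.01, -0.22, -0.3], [0.01, -0.22, -0.3], [0.01, -0.15, -0.2], [0, -0.05, -0.1], [0, 0, 0], [0, 0, 0]], twist=[[0, 0, 0], [0, 0, 0], [0, 0, 0], [0, 0, 0], [0, 0, 0], [0, 0, 0], [0, 0, 0]], gripper=[-1, -1, -1, -1, -1, -1, -1])

```text
time: 6.65
tool_pos: [0.4336, -0.4485, 0.4205]
ee_rot: [-2.355, 0.0, -0.165]
wrist_force: [-0.6, 1.0, -3.6]
width: 0.047
finger_force: 30.0
```

play_rows(translation=[[0, 0, 0], [0, 0, 0], [0, 0, 0], [0, 0, 0], [0, 0, 0], [0, 0, 0], [0, 0, 0], [0, 0, 0]], twist=[[0, 0, -0.4], [0, 0, -0.7], [0, 0, -0.8], [0, 0, -0.8], [0, 0, -0.8], [0, 0, -0.8], [0, 0, -0.8], [0, 0, -0.8]], gripper=[-1, -1, -1, -1, -1, -1, -1, -1])

```text
time: 7.45
tool_pos: [0.4336, -0.4483, 0.42]
ee_rot: [-2.447, -0.407, 0.28]
wrist_force: [-1.2, -0.3, -3.7]
width: 0.0466
finger_force: 30.0
```

play_rows(translation=[[0, 0, 0], [0, 0, 0], [0, 0, 0], [0, 0, 0], [0, 0, 0], [0, 0, 0], [0, 0, 0], [0, 0, 0]], twist=[[0, 0, -0.8], [0, 0, -0.8], [0, 0, -0.8], [0, 0, -0.8], [0, 0, -0.8], [0, 0, -0.8], [0, 0, -0.8], [0, 0, -0.8]], gripper=[-1, -1, -1, -1, -1, -1, -1, -1])

```text
time: 8.25
tool_pos: [0.4336, -0.4483, 0.4201]
ee_rot: [-2.82, -0.732, 0.944]
wrist_force: [-0.7, -0.0, -3.1]
width: 0.0466
finger_force: 30.0
```

play_rows(translation=[[0, 0, 0], [0, 0, 0], [0, 0, 0], [0, 0, 0], [0, 0, 0], [0, 0, 0], [0, 0, 0], [0, 0, 0]], twist=[[0, 0, -0.8], [0, 0, -0.8], [0, 0, -0.8], [0, 0, -0.8], [0, 0, -0.8], [0, 0, -0.8], [0, 0, -0.8], [0, 0, -0.8]], gripper=[-1, -1, -1, -1, -1, -1, -1, -1])

```text
time: 9.05
tool_pos: [0.4336, -0.4484, 0.4201]
ee_rot: [2.852, -0.743, 1.822]
wrist_force: [0.5, 0.2, -4.1]
width: 0.0471
finger_force: 30.0
```

play_rows(translation=[[0, 0, 0], [0, 0, 0], [0, 0, 0], [0, 0, 0], [0, 0, 0], [0, 0, 0], [0, 0, 0], [0, 0, 0]], twist=[[0, 0, -0.8], [0, 0, -0.8], [0, 0, -0.8], [0, 0, -0.8], [0, 0, -0.8], [0, 0, -0.8], [0, 0, -0.8], [0, 0, -0.8]], gripper=[-1, -1, -1, -1, -1, -1, -1, -1])

```text
time: 9.85
tool_pos: [0.4336, -0.4484, 0.4201]
ee_rot: [2.46, -0.43, 2.503]
wrist_force: [0.8, -0.0, -4.3]
width: 0.0466
finger_force: 30.0
```

play_rows(translation=[[0, 0, 0], [0, 0, 0], [0, 0, 0], [0, 0, 0], [0, 0, 0], [0, 0, 0], [0, 0, 0], [0, 0, 0]], twist=[[0, 0, -0.9], [0, 0, -0.9], [0, 0, -0.9], [0, 0, -0.9], [0, 0, -0.9], [0, 0, -0.9], [0, 0, -0.6], [0, 0, -0.3]], gripper=[-1, -1, -1, -1, -1, -1, -1, -1])

```text
time: 10.65
tool_pos: [0.4336, -0.4484, 0.4201]
ee_rot: [2.354, -0.001, 2.977]
wrist_force: [-0.1, 0.2, -4.0]
width: 0.0465
finger_force: 30.0
```

```bash
cat > est.py <<'E'
# tool pose in tin: as gripped = TIN0^-1 * measured grasp pose
from plan import *
GP=pose([.4308,-.4487,.2934],[-2.356,-.001,-.165]); GR=np.linalg.inv(TIN0)@GP
E
python3 - <<'E'
from bench import robot
from est import *
A,o=cur(robot); print(A[:3,3],o["ee_rot"],o["joint_positions"].round(2) if hasattr(o["joint_positions"],'round') else o["joint_positions"])
print(GR.round(4))
n=np.array([0,0,1.])
pre=HOME.copy(); pre[:3,3]+=BL[:3,2]*.06-BL[:3,0]*.02
T=pre@GR; print(T[:3,3],ik(T,o["joint_positions"])); print(rows(A,T,16))
im=robot.snapshot("wrist")[:,:,::-1]; cv2.imwrite("pics/w3.png",cv2.resize(im,(800,600)))
E
```

```text
[ 0.43364084 -0.44836918  0.42006046] [ 2.35419774e+00 -6.62351127e-04  2.97727142e+00] [-1.01  0.42  1.02  0.64  2.23 -2.15]
[[-7.000e-04  2.000e-04  1.000e+00 -2.118e-01]
 [-1.000e+00 -7.000e-04 -7.000e-04 -2.000e-04]
 [ 7.000e-04 -1.000e+00  2.000e-04  2.330e-02]
 [ 0.000e+00  0.000e+00  0.000e+00  1.000e+00]]
[ 0.61101698 -0.41953931  0.35306518] (array([-0.78648963,  0.70583582,  0.73319962,  0.68836754,  2.16709801,
       -2.04248192]), np.float64(7.216449660063518e-15))
(array([-0.271, -0.02 ,  0.128]), array([ 0.001,  0.049, -0.049]))
```

View pics/w3.png

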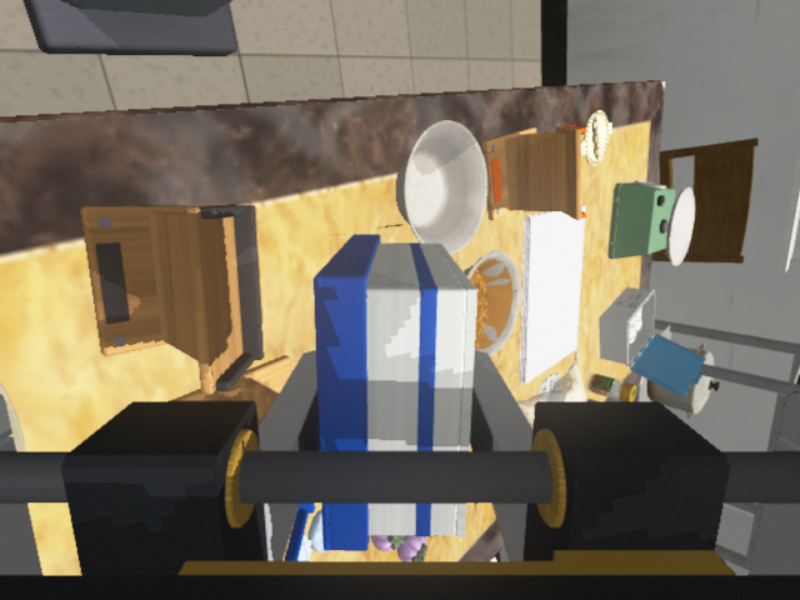

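The wrist view shows the tin flipped and the lid still shut, flush at u 318–370. Moving over the blue seat.

play_rows(translation=[[-0.27, -0.02, 0.128], [-0.27, -0.02, 0.128], [-0.27, -0.02, 0.128], [-0.27, -0.02, 0.128], [-0.27, -0.02, 0.128], [-0.27, -0.02, 0.128], [-0.27, -0.02, 0.128], [-0.27, -0.02, 0.128]], twist=[[0, 0.05, -0.05], [0, 0.05, -0.05], [0, 0.05, -0.05], [0, 0.05, -0.05], [0, 0.05, -0.05], [0, 0.05, -0.05], [0, 0.05, -0.05], [0, 0.05, -0.05]], gripper=[-1, -1, -1, -1, -1, -1, -1, -1])

```text
time: 11.5
tool_pos: [0.5235, -0.4361, 0.3874]
ee_rot: [2.356, -0.0, 3.033]
wrist_force: [0.7, 0.0, -3.4]
width: 0.0467
finger_force: 30.0
```

play_rows(translation=[[-0.27, -0.02, 0.128], [-0.27, -0.02, 0.128], [-0.27, -0.02, 0.128], [-0.27, -0.02, 0.128], [-0.27, -0.02, 0.128], [-0.27, -0.02, 0.128], [-0.27, -0.02, 0.128], [-0.27, -0.02, 0.128]], twist=[[0, 0.05, -0.05], [0, 0.05, -0.05], [0, 0.05, -0.05], [0, 0.05, -0.05], [0, 0.05, -0.05], [0, 0.05, -0.05], [0, 0.05, -0.05], [0, 0.05, -0.05]], gripper=[-1, -1, -1, -1, -1, -1, -1, -1])

```text
time: 12.3
tool_pos: [0.6116, -0.419, 0.3539]
ee_rot: [2.356, -0.0, 3.09]
wrist_force: [-0.5, 0.4, -3.6]
width: 0.0468
finger_force: 30.0
```

```bash
cat > chk.py <<'E'
from bench import robot
from est import *
import sys
A,o=cur(robot); tag=sys.argv[1]
TIN=A@np.linalg.inv(GR); H=np.linalg.inv(BL)@TIN@pose([0,0,.047],[0,0,0])
print("lid origin in blue seat mm",(H[:3,3]*1e3).round(1),"rot",Rn.from_matrix((H[:3,:3]@np.diag([1,-1,-1]))).as_rotvec().round(3),o["wrist_force"])
B=[(BL,box(0,.0625,-.051,.051,0,0),(0,255,0)),(BL,box(.0625,.0625,-.051,.051,0,.014),(0,255,255)),(TIN,box(-.062,.062,-.046,.046,.035,.047),(255,0,255))]
ims=[]
for c,(u0,u1,v0,v1),S in (("top",(395,495,185,285),5),("scene",(345,445,170,270),3),("wrist",(0,640,0,480),.46)):
    if c not in sys.argv[2:]: continue
    k=cam(robot,c); im=robot.snapshot(c)[v0:v1,u0:u1,::-1]; im=cv2.resize(im,None,fx=S,fy=S,interpolation=cv2.INTER_CUBIC)
    for T,b,col in B:
        q=((proj(k,T,b)-[u0,v0]+.5)*S)
        for i,j in ED: cv2.line(im,tuple(map(int,q[i])),tuple(map(int,q[j])),col,1)
    ims.append(im)
h=max(i.shape[0] for i in ims)
im=np.hstack([cv2.copyMakeBorder(i,0,h-i.shape[0],0,0,0) for i in ims]); print(im.shape); cv2.imwrite(f"pics/{tag}.png",im)
E
python3 chk.py p1 top scene
```

```text
lid origin in blue seat mm [-20.2  -0.2  61.1] rot [-0.001 -0.001  0.002] [-0.45027221  0.40340568 -3.64071971]
(500, 800, 3)
```

View pics/p1.png

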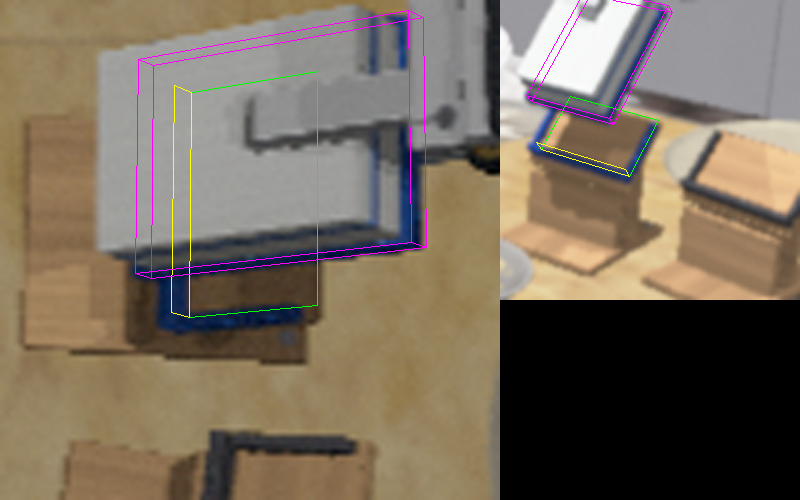

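play_rows(translation=[[0, -0.2, 0.06], [0, -0.25, 0.07], [0, -0.25, 0.07], [0, -0.25, 0.07], [0, -0.2, 0.07], [0, -0.1, 0.04], [0, 0, 0], [0, 0, 0]], twist=[[0, 0, 0], [0, 0, 0], [0, 0, 0], [0, 0, 0], [0, 0, 0], [0, 0, 0], [0, 0, 0], [0, 0, 0]], gripper=[-1, -1, -1, -1, -1, -1, -1, -1])

```text
time: 13.2
tool_pos: [0.6094, -0.4438, 0.3084]
ee_rot: [2.356, 0.0, 3.089]
wrist_force: [-0.2, 0.1, -4.0]
width: 0.0467
finger_force: 30.0
```

```bash
python3 chk.py p2 top scene
```

```text
lid origin in blue seat mm [-5.6  0.5 11.4] rot [-0.001 -0.001  0.001] [-0.19414886  0.07998854 -3.9949015 ]
(500, 800, 3)
```

View pics/p2.png

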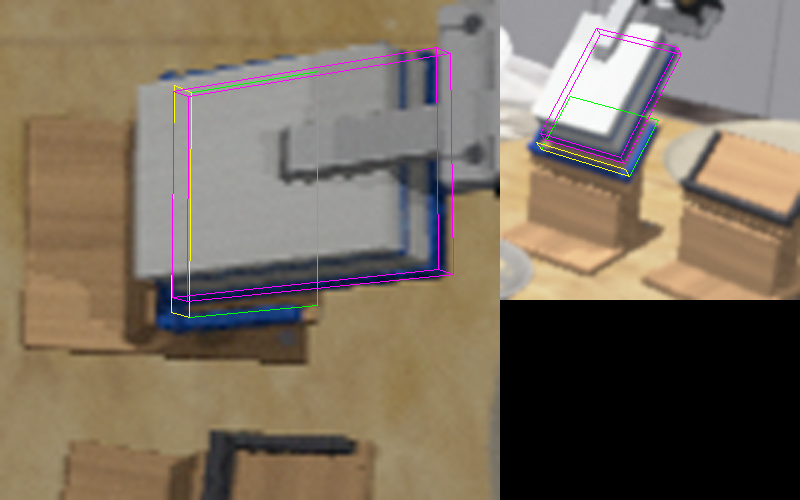

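The top crop shows the tin bottom face with left corners near (137,85) and (135,277). The lid's upper edge sits about 2–3 px left of the model outline. I'll compare this numerically.

```bash
python3 - <<'E'
from bench import robot
from est import *
A,o=cur(robot); TIN=A@np.linalg.inv(GR)
k=cam(robot,"top");ks=cam(robot,"scene")
# TIN y is -seat y -> world +x is tin +y
C=np.array([[.058,.042,0],[.058,-.042,0],[-.058,-.042,0],[-.058,.042,0]])
L=np.array([[-.062,.046,.035],[-.062,-.046,.035],[-.062,.046,.047],[-.062,-.046,.047]])
tc=lambda T,p:((proj(k,T,p)-[395,185]+.5)*5).round(0)
sc=lambda T,p:((proj(ks,T,p)-[345,170]+.5)*3+[500,0]).round(0)
print("tin bottom top\n",tc(TIN,C),"\nscene\n",sc(TIN,C)); print("skirt",tc(TIN,L))
for n,d in(("x+5",[.005,0,0]),("z+5 (down)",[0,0,.005])): print(n,tc(TIN@pose(d,[0,0,0]),C)[0]-tc(TIN,C)[0],sc(TIN@pose(d,[0,0,0]),C)[0]-sc(TIN,C)[0])
# blue skirt pixels along rows in a fresh top picture
im=robot.snapshot("top"); cv2.imwrite("pics/t3.png",im[:,:,::-1])
for v in (197,200,203,225,230,235): print(v,[tuple(int(c) for c in im[v,u]) for u in range(470,489)])
w=robot.snapshot("wrist"); cv2.imwrite("pics/w4.png",w[:,:,::-1])
kw=cam(robot,"wrist"); E=np.array([[-.058,.042,0],[-.058,-.042,0],[-.062,.046,.035],[-.062,-.046,.035],[-.062,.046,.047],[-.062,-.046,.047]])
print("wrist pred (0.8 of view)",(proj(kw,TIN,E)*1.25).round(0))
for n,d in(("x+5",[.005,0,0]),): print((proj(kw,TIN@pose(d,[0,0,0]),E)*1.25).round(0))
for n in("lid","tin","blue_stand_seat"):
  for c in("top","scene","wrist"): print(n,c,[(np.round(d["centre"],4),round(d["score"],2)) for d in robot.spot_point(n,c)[:1]])
print((TIN@[0,0,.047,1]).round(4),TIN[:3,3].round(4))
E
```

```text
tin bottom top
 [[136.  81.]
 [134. 274.]
 [386. 245.]
 [384.  38.]] 
scene
 [[531. 113.]
 [606. 134.]
 [661.  29.]
 [586.  12.]]
skirt [[436.  46.]
 [439. 269.]
 [451.  53.]
 [454. 274.]]
x+5 [-9.  1.] [-2.  4.]
z+5 (down) [7. 2.] [2. 3.]
197 [(142, 140, 138), (140, 138, 135), (125, 125, 121), (117, 117, 114), (102, 103, 111), (53, 71, 98), (93, 97, 108), (117, 117, 115), (115, 115, 113), (103, 105, 109), (51, 65, 95), (17, 47, 94), (87, 91, 109), (133, 134, 135), (145, 145, 145), (145, 144, 146), (144, 146, 145), (146, 145, 147), (147, 146, 147)]
200 [(147, 147, 146), (145, 145, 143), (126, 125, 124), (115, 114, 113), (102, 104, 111), (53, 70, 99), (93, 99, 106), (119, 119, 117), (116, 118, 113), (102, 105, 108), (53, 67, 97), (7, 45, 100), (86, 91, 107), (135, 135, 135), (145, 146, 145), (144, 143, 145), (144, 143, 145), (145, 143, 145), (139, 140, 139)]
203 [(144, 144, 141), (140, 139, 137), (125, 125, 123), (118, 118, 115), (101, 105, 111), (52, 71, 97), (93, 99, 108), (119, 118, 117), (117, 117, 115), (104, 103, 107), (54, 66, 94), (19, 49, 102), (82, 87, 105), (136, 133, 135),
[... 979 characters left out ...]
 (153, 133, 94)]
wrist pred (0.8 of view) [[466. 538.]
 [477. 288.]
 [359. 557.]
 [353. 276.]
 [322. 557.]
 [310. 276.]]
[[464. 527.]
 [474. 284.]
 [360. 546.]
 [355. 273.]
 [324. 546.]
 [313. 273.]]
lid top []
lid scene [(array([ 0.6146, -0.3119,  0.1425]), 0.72)]
lid wrist [(array([ 0.6165, -0.3114,  0.1434]), 0.62)]
tin top [(array([ 0.6174, -0.2709,  0.1766]), 0.87)]
tin scene [(array([ 0.6192, -0.2769,  0.1761]), 0.94)]
tin wrist [(array([ 0.6167, -0.2758,  0.1783]), 0.68)]
blue_stand_seat top []
blue_stand_seat scene [(array([ 0.6154, -0.3101,  0.131 ]), 0.63)]
blue_stand_seat wrist [(array([ 0.6146, -0.3197,  0.1305]), 0.74)]
[ 0.6169 -0.3108  0.1426  1.    ] [ 0.6187 -0.2776  0.1758]
```

play_rows(translation=[[0, -0.06, 0], [0, -0.06, 0], [0, -0.06, 0], [0, -0.045, 0], [0, 0, 0], [0, 0, 0]], twist=[[0, 0, 0], [0, 0, 0], [0, 0, 0], [0, 0, 0], [0, 0, 0], [0, 0, 0]], gripper=[-1, -1, -1, -1, -1, -1])

```text
time: 14.45
tool_pos: [0.609, -0.4502, 0.3017]
ee_rot: [2.356, -0.0, 3.089]
wrist_force: [-0.0, 0.7, -3.3]
width: 0.0468
finger_force: 30.0
```

play_rows(translation=[[0, -0.02, 0], [0, -0.02, 0], [0, 0, 0]], twist=[[0, 0, 0], [0, 0, 0], [0, 0, 0]], gripper=[-1, -1, -1])

```text
time: 14.75
tool_pos: [0.609, -0.4512, 0.3009]
ee_rot: [2.356, 0.0, 3.089]
wrist_force: [-0.7, -0.0, -3.3]
width: 0.0467
finger_force: 30.0
```

```bash
cat > pr.py <<'E'
from bench import robot
from est import *
A,o=cur(robot); H=np.linalg.inv(BL)@A@np.linalg.inv(GR)@pose([0,0,.047],[0,0,0])
print("lid in seat mm",(H[:3,3]*1e3).round(1),"force in seat",(BL[:3,:3].T@(np.array(o["wrist_force"])+[0,0,3.75])).round(1),"torque",(BL[:3,:3].T@np.array(o["wrist_torque"])).round(2),o["width"],o["finger_force"],o["time"])
E
python3 pr.py
```

```text
lid in seat mm [-5.5  0.5  0.8] force in seat [-0.4  0.7  0.3] torque [-0.09  0.68 -0.1 ] 0.04674403867766704 29.95223432779312 14.75
```

play_rows(translation=[[0, -0.02, 0], [0, -0.02, 0], [0, 0, 0]], twist=[[0, 0, 0], [0, 0, 0], [0, 0, 0]], gripper=[-1, -1, -1])

```text
time: 15.05
tool_pos: [0.6091, -0.4517, 0.3005]
ee_rot: [2.354, 0.001, 3.091]
wrist_force: [-1.0, 5.0, 0.6]
width: 0.0468
finger_force: 29.9
```

```bash
python3 pr.py
```

```text
lid in seat mm [-5.5  0.5  0.6] force in seat [0.4 1.2 6.6] torque [-0.2  -0.5   0.09] 0.046806155705834906 29.947035312652588 15.05
```

play_rows(translation=[[0, 0, 0.03], [0, 0, 0.03], [0, 0, 0.03], [0, 0, 0]], twist=[[0, 0, 0], [0, 0, 0], [0, 0, 0], [0, 0, 0]], gripper=[-1, -1, -1, -1])

```text
time: 15.45
tool_pos: [0.6092, -0.4493, 0.2986]
ee_rot: [2.355, 0.002, 3.09]
wrist_force: [0.3, 3.0, 5.3]
width: 0.0469
finger_force: 29.9
```

```bash
python3 pr.py
```

```text
lid in seat mm [-2.6  0.1  0.6] force in seat [-4.3 -0.2  8.5] torque [-0.27 -1.   -0.05] 0.04692223613117865 29.94970053434372 15.45
```

play_rows(translation=[[0, 0, 0.03], [0, 0, 0.03], [0, 0, 0]], twist=[[0, 0, 0], [0, 0, 0], [0, 0, 0]], gripper=[-1, -1, -1])

```text
time: 15.75
tool_pos: [0.6093, -0.4478, 0.2972]
ee_rot: [2.356, 0.003, 3.09]
wrist_force: [0.2, 3.3, 6.3]
width: 0.0468
finger_force: 30.0
```

```bash
python3 pr.py
```

```text
lid in seat mm [-0.5  0.1  0.7] force in seat [-4.7 -0.1  9.4] torque [-0.2 -1.  -0.1] 0.04682021298536679 29.95159149169922 15.75
```

play_rows(translation=[[0, 0, 0.03], [0, 0, 0.03], [0, 0, 0]], twist=[[0, 0, 0], [0, 0, 0], [0, 0, 0]], gripper=[-1, -1, -1])

```text
time: 16.05
tool_pos: [0.6086, -0.4473, 0.2974]
ee_rot: [2.358, 0.004, 3.089]
wrist_force: [-1.5, -1.9, 8.9]
width: 0.0466
finger_force: 30.0
```

```bash
python3 pr.py
```

```text
lid in seat mm [-0.4  0.3  0.7] force in seat [-10.3   1.4   7.5] torque [-0.25 -1.04 -0.03] 0.04663143703651386 29.962146878242493 16.05
```

play_rows(translation=[[0, 0, 0], [0, 0, 0], [0, 0, 0], [0, 0, 0], [0, 0, 0], [0, 0, 0]], twist=[[0, 0, 0], [0, 0, 0], [0, 0, 0], [0, 0, 0], [0, 0, 0], [0, 0, 0]], gripper=[0.1, 0.2, 0.4, 0.7, 0.7, 0.7])

```text
time: 16.65
tool_pos: [0.6093, -0.4465, 0.2932]
ee_rot: [2.356, -0.001, 3.089]
wrist_force: [-0.9, 0.6, -0.2]
width: 0.0797
finger_force: 0.0
```

play_rows(translation=[[0, 0, -0.1], [0, 0, -0.3], [0, 0, -0.4], [0, 0, -0.4], [0, 0, -0.4], [0, 0, -0.4], [0, 0, -0.3], [0, 0, 0]], twist=[[0, 0, 0], [0, 0, 0], [0, 0, 0], [0, 0, 0], [0, 0, 0], [0, 0, 0], [0, 0, 0], [0, 0, 0]], gripper=[0.7, 0.7, 0.7, 0.7, 0.7, 0.7, 0.7, 0.7])

```text
time: 17.45
tool_pos: [0.6053, -0.5127, 0.3601]
ee_rot: [2.358, 0.002, 3.088]
wrist_force: [-0.4, -0.1, 0.9]
width: 0.0798
finger_force: 0.0
```

```bash
python3 - <<'E'
from bench import robot
from est import *
A,o=cur(robot); print(A[:3,3],o["width"],o["time"])
ims=[]
T=BL@pose([.0005,0,.047],[np.pi,0,0])
for c,(u0,u1,v0,v1),S in (("top",(400,480,185,265),5),("scene",(345,425,165,245),5)):
    k=cam(robot,c); im=robot.snapshot(c)[v0:v1,u0:u1,::-1]; im=cv2.resize(im,None,fx=S,fy=S,interpolation=cv2.INTER_CUBIC)
    for TT,b,col in ((T,box(-.058,.058,-.042,.042,0,0),(0,0,255)),(T,box(-.062,.062,-.046,.046,.035,.047),(255,0,255))):
        q=((proj(k,TT,b)-[u0,v0]+.5)*S)
        for i,j in ED: cv2.line(im,tuple(map(int,q[i])),tuple(map(int,q[j])),col,1)
    ims.append(im)
cv2.imwrite("pics/fin.png",np.hstack(ims))
for n in("lid","tin"):
  for c in("top","scene"): print(n,c,[(np.round(d["centre"],4),round(d["score"],2)) for d in robot.spot_point(n,c)[:1]])
print((T@[0,0,.047,1])[:3],T[:3,3])
E
```

```text
[ 0.60525712 -0.51267222  0.36013487] 0.07976842583471885 17.45
lid top []
lid scene [(array([ 0.6166, -0.3109,  0.1315]), 0.5)]
tin top [(array([ 0.617 , -0.278 ,  0.1606]), 0.78)]
tin scene [(array([ 0.6172, -0.2784,  0.1591]), 0.68)]
[ 0.61701944 -0.31464698  0.12964645] [ 0.61884639 -0.28146322  0.16288047]
```

View pics/fin.png

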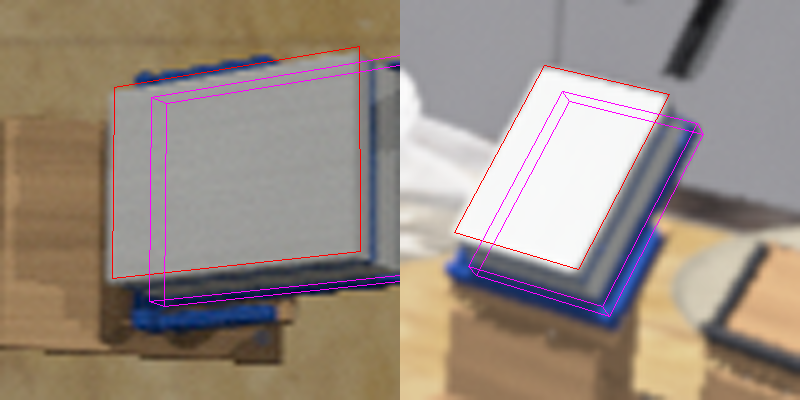

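The picture shows the tin bottom-up and flat on the blue seat, matching the predicted outline within about 1 px. It sits between both rails and against the stop, and the gripper is clear.

```bash
python3 -c "
from bench import robot
print(robot.close_job())"
```

```text
the job is handed in; nothing more can be done
None
```

The tin was turned over with its lid held shut and parked lid down on the blue-railed seat against the stop. It was then released and the job handed in at about 18 s; how the cake lies inside the tin could not be seen.

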